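Cock and pin the tension wheel of a belt polisher

TASK

The polisher is waiting for a new belt: cock its sprung tension wheel and lock it. Put the red-headed pin through the hole in the wheel, push the wheel round against its spring with the pin until the pin drops into the lock hole hidden underneath, and leave the pin fully home with the wheel held by it. Do it gently, never forcing the pin and never letting the wheel snap back, and leave the tray, bottle and spanner alone.

Things in the scene. Friction and masses are not known exactly. Their poses are not given: they have to be found in the camera images.
- pin: Locking pin, about 90 g, upright in the pin block at the start, collar on the block. Origin: centre of the shank's tip; z up the pin to its head. Greased steel shank 10 mm diameter, 30 mm long, tapering to 7 mm over the last 3 mm at the tip; collar 18 mm diameter, 30 to 36 mm above the tip; red square head 22 x 22 mm, sides along the pin's x and y, 36 to 70 mm above the tip.
- pin_head (a point): Point in the pin's head to grip, on its axis, 56 mm above the tip; axes as pin.
- pin_block: Fixed wooden block 60 x 60 x 40 mm high with an upright hole in its middle for the pin (12 mm wide, 34 mm deep). Origin: centre of its underside on the bench.
- machine: Belt polisher head fixed on the bench, belt off: grey base plate spanning x -160 to 170 mm, y -115 to 115 mm, 8 mm thick. Origin on the bench. Carries a black rubber drum (80 mm diameter, top 83 mm high, at x 105, y 45 mm), a steel guide roller (36 mm diameter, top 78 mm high, at x 115, y -75 mm) and the tension wheel (upright axis at x -50, y 0 mm).
- wheel_axis (a point): Point on the tension wheel's upright axis, level with the plate's top face 45 mm above the bench; fixed. The wheel: 168 mm disc, aluminium plate 33 to 45 mm above the bench; blue rim, radius 57 to 84 mm, 2 mm higher; black idler roller standing on it across from the hole (44 mm diameter, 32 mm from the axis, top 81 mm above the bench).
- wheel_bore (a point): Centre of the hole in the tension wheel, at the plate's top face, 46 mm from the wheel's axis; moves with the wheel; z up, x outward from the axis. The hole goes straight down right through the 12 mm plate, 11.6 mm wide with a 1 mm chamfer. A red stripe on the rim is in line with it.
- index_face (a point): Point on the wheel's axis, level with the smooth steel index plate that lies hidden under the wheel, 30 mm above the bench. It has one lock hole, 46 mm from the axis, 11.6 mm wide, 1 mm chamfer, 22 mm deep. Elsewhere the pin put through the wheel stands on the plate, collar 15 mm above the wheel; over the lock hole it goes down until its collar lies on the wheel, tip 15 mm above the bench.
- yellow_mark (a point): Middle of three yellow blocks (42 mm high) on the base plate just outside the wheel's rim, 92 mm from its axis, 42 mm above the bench. They show roughly where the wheel's hole comes when the wheel is cocked (0.7 rad); the lock hole lies up to 0.12 rad either side of the middle block.
- wheel (a joint): Turn of the tension wheel, rad: 0 at rest on its stop, growing counter-clockwise from above, end stop at 1.1. The spring pushes back with 3 N at the hole at 0, 7 N at 0.7. The lock hole is at 0.58 to 0.82, not measured: feel for it, pressing down lightly while turning slowly. Pushing on once the pin has dropped in, on the end stop, or hard down, forces it: keep pin on machine under 40 N.
- parts_tray: White tray 80 x 80 x 30 mm with four small steel rollers, loose; bystander. Origin: centre of its underside.
- oil_bottle: Yellow bottle 52 mm diameter, 130 mm high, loose; bystander. Origin: centre of its underside.
- spanner: Steel spanner, about 180 mm long, lying flat on the bench, loose; bystander. Origin: near its middle, underneath; its length along x.

How it is judged:
By the outcome, as a careful person would: the job done as asked, in the order asked, and still so for the second after the job is handed in, with the robot touching nothing.
It also fails if it takes over 64 s, if anything falls off the work surface, if the arm or the gripper's body presses on something with over 40 N, if the wrist force passes 120 N, or if a joint passes its speed limit or range.

ROBOT

A 6-joint arm with a two-finger parallel gripper is mounted at the origin on the work surface. World frame = base frame: x ahead of the robot, y to its left, z up, the work surface at z = 0. Lengths are in m, angles in rad, forces in N, time in s.
With the tool pointing down it reaches from about 0.375 to 0.9 m from the base axis. Payload 3.1 kg.
Tool frame: the origin (TCP) lies between the finger pads; the fingertips stand manip.finger_overhang ahead of it and the grasp point (between the pads) lies 5 mm behind it (manip.finger_overhang is the distance from the TCP to the fingertips, in m); z points along the fingers, y is the line along which they close (so a half turn about z gives the same grasp; the last joint's range is limited). The gripper opens to 85 mm and grips with 20 to 120 N. Pads are 22 mm wide; open, the fingers measure 114 mm over their backs; the gripper's body (76 mm by 85 mm) begins 54 mm behind the grasp point. The pads swing forward as they close: fully open they stand 13 mm farther back than shut.
Start: joints at [-1.446, 0.527, 1.433, -0, 1.181, -0.178], TCP at [0.186, -0.597, 0.245] pointing down, gripper open.
Joint ranges: [-3.08, 3.08], [-0.75, 2.2], [0.22, 2.44], [-1.43, 4.57], [0, 2.65], [-2.85, 2.85]. Speed limits (rad/s): [2.79, 2.79, 3.14, 3.14, 3.14, 3.14].

INTERFACE

Orientations are given as a unit quaternion [x, y, z, w].
In Python, from station import manip gives the robot as it stands.
- The arm moves only by the tool drive_tool, never from a script. Its argument "plan" is a list of rows, each a list of 7 numbers: the shift along the tool's x, y, z in m, then the turn, a rotation vector about the tool's x, y, z in degrees, then the opening, from -1 (shut) to 1 (fully open). In form: [[x, y, z, wx, wy, wz, gripper], ...]. A call has 1 to 10 rows; each row shifts and turns the commanded pose from where the row before left it, along the tool's axes as they then stand; what a row does not reach is not made up. A row lasts 1/10 s, in which the tool goes at most 50 mm and 8.59 degrees, less where a joint would pass 70% of its speed; a pose out of reach is approached as far as the arm can. A call is refused whole if a number of a shift passes 0.05 or a number of a turn 8.59, either way. A call with a gripper value outside its range is refused whole. The fingers move at their own pace and stop on an object; "newtons" is the grip in N (left out, the last holds). Time passes only in rows, so rows that do not move let the fingers close. It gives the time, the measured TCP pose, the force, the opening and the grip force at its end, in the units of the state.
- manip.sense(): the state, without advancing time (a new reading comes with each control period).
- manip.snapshot(name): name is "scene" or "side" or "wrist"; returns a dict with "image" (420x560x3 uint8, red, green, blue), "z_map" (420x560 float32, m along the optical axis (not along the pixel's ray), 0 where there is no reading), "fov_y" (degrees; the focal length in pixels is half the picture's height over the tangent of half this angle, whatever the lens; pixels are square), "cx", "cy" (the principal point, pixels), "extrinsics" (4x4, takes a point from camera to world coordinates); the wrist camera has in their place "mount" (4x4, takes a point from camera to tool coordinates, whose origin is the TCP and whose axes are the flange's). Camera axes: x right, y up, looking along -z (the intrinsics and any distortion apply to the point x, -y, -z); pixel columns grow to the right and rows downward; lengths in m; the calibration is good to about 2 mm. A picture is of the moment at which its call begins: read the wrist's pose just before it.
- manip.sign_off(): hands the job in; it is judged then, once.
The state is a dict: "t": time; "q": joint angles; "qd": joint speeds; "tau": joint torques, N m; "tcp_pos": TCP position; "tool_rot": TCP orientation; "force": force on the tool from outside, world axes, zero at the start; "ft_torque": the same for the moment, N m; "finger_gap": opening from 0.0 (shut) to 1.0 (fully open); "gripper_force": force on a finger pad.
Only numpy, scipy, OpenCV 4.12 (cv2) and the standard library are available. Lean on these libraries where they do the work, as an engineer would, in place of code of your own. Each camera call takes 0.05 s, during which the arm holds its last target. There are 200 camera calls.

## Working session

There is one attempt and no reset: what is moved stays moved. The work goes in short steps, Python scripts to look and compute and a tool call to move; the robot and the scene stay as the last step left them, time stands still between calls to the robot, and variables do not carry over. Pictures are saved under pics/ and viewed, at most 10 in all, crops included, and the job is handed in when it is done.

Besides the shell and the picture viewer there is one more tool, called after ">>>" as name(argument=value, ...), one argument or row to a line, values as JSON. drive_tool: Moves the arm, as the interface text tells. Its arguments: {"type":"object","properties":{"plan":{"type":"array"},"newtons":{"type":"number"}},"required":["plan"]}

```bash
mkdir -p pics; ls; cat > h.py <<'E'
import numpy as np, cv2, json
from station import manip
from scipy.spatial.transform import Rotation as R
def snap(n):
    s=manip.sense(); d=manip.snapshot(n)
    if 'mount' in d:
        T=np.eye(4);T[:3,:3]=R.from_quat(s['tool_rot']).as_matrix();T[:3,3]=s['tcp_pos'];d['E']=T@np.array(d['mount'])
    else: d['E']=np.array(d['extrinsics'])
    d['f']=210/np.tan(np.radians(d['fov_y'])/2); return d
def ray(d,u,v):
    r=d['E'][:3,:3]@np.array([(u-d['cx'])/d['f'],-(v-d['cy'])/d['f'],-1.]); return d['E'][:3,3],r
def onz(d,u,v,z):
    o,r=ray(d,u,v); return o+r*(z-o[2])/r[2]
def pt(d,u,v):
    o,r=ray(d,u,v); return o+r*d['z_map'][int(v),int(u)]
def proj(d,p):
    c=np.linalg.inv(d['E'])@np.append(p,1); return d['cx']+d['f']*c[0]/-c[2], d['cy']-d['f']*c[1]/-c[2]
def save(d,n): cv2.imwrite('pics/'+n,d['image'][:,:,::-1])
E
python3 - <<'E'
from h import *
print(manip.sense(),manip.finger_overhang)
for n in ['scene','side','wrist']:
    d=snap(n); save(d,n+'0.png'); print(n,{k:v for k,v in d.items() if k not in('image','z_map')})
ims=[cv2.imread(f'pics/{n}0.png') for n in('scene','side')]
E
```

```text
pics
{'t': 0.0, 'q': array([-1.44652194e+00,  5.28466360e-01,  1.43387656e+00,  2.03310367e-05,
        1.18138467e+00, -1.78499173e-01]), 'qd': array([-0.00234434,  0.00143345, -0.00036927,  0.00051783,  0.00191246,
       -0.00060328]), 'tau': array([-1.13939324e-03, -4.42351019e+01, -1.78024149e+01, -3.08184844e-04,
        8.40661756e-03, -9.17590484e-06]), 'tcp_pos': array([ 0.18630518, -0.59588726,  0.24434164]), 'tool_rot': array([ 9.88562910e-01,  1.50805284e-01,  3.83350092e-05, -1.06682343e-03]), 'force': array([ 0.15280896,  0.80848954, -0.38517203]), 'ft_torque': array([ 0.01548255, -0.03842116,  0.00302618]), 'gripper_force': 0.0, 'finger_gap': 0.9985081644547263} 0.014
scene {'fov_y': 44.325635575869036, 'cx': 272.0478488762555, 'cy': 208.4111734118993, 'extrinsics': array([[-0.04575056, -0.80706038,  0.58869384,  1.19993353],
       [ 0.99888306, -0.02999165,  0.03651201,  0.02609195],
       [-0.01181149,  0.58970675,  0.80753107,  0.91890211],
       [ 0.        ,  0.        ,  0.        ,  1.        ]]), 'E': array([[-0.04575056, -0.80706038,  0.58869384,  1.1999335
[... 1075 characters left out ...]
7408308126, 'cx': 282.9020685417883, 'cy': 211.95098188144294, 'mount': array([[-8.23231989e-04,  9.49328350e-01,  3.14284913e-01,
         8.02510543e-02],
       [ 9.99999644e-01,  8.39115265e-04,  8.47504476e-05,
         7.27364889e-04],
       [-1.83265266e-04,  3.14284871e-01, -9.49328703e-01,
        -1.28266034e-01],
       [ 0.00000000e+00,  0.00000000e+00,  0.00000000e+00,
         1.00000000e+00]]), 'E': array([[ 0.29741726,  0.90631391,  0.30023003,  0.26317354],
       [-0.95474604,  0.28289637,  0.09181308, -0.57296177],
       [-0.00172251, -0.31395022,  0.94943788,  0.37271828],
       [ 0.        ,  0.        ,  0.        ,  1.        ]]), 'f': np.float64(354.9123290742166)}
```

View pics/scene0.png

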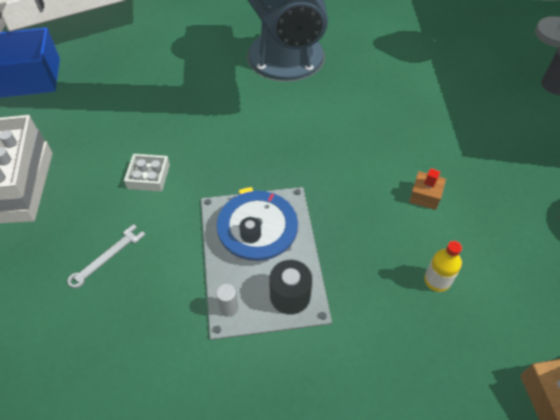

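View pics/side0.png

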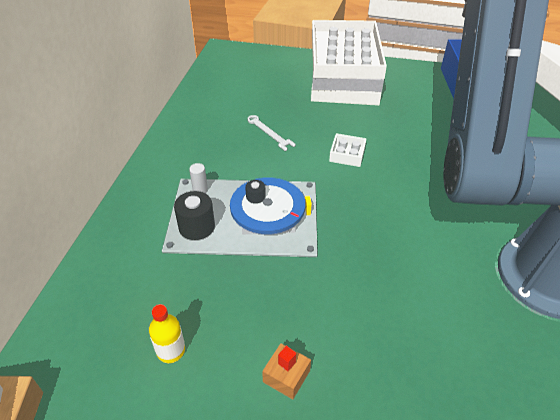

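The scene view shows the polisher (wheel at 258,225, stripe 270,197, yellow mark 246,190) and the pin at 432,178. In the side view the wheel is at 268,204, the stripe at 294,214 and the pin at 288,357.

```bash
cat >> h.py <<'E'
def hsv(d): return cv2.cvtColor(d['image'],cv2.COLOR_RGB2HSV)
def red(d): 
    h=hsv(d); return (((h[...,0]<6)|(h[...,0]>172))&(h[...,1]>150)&(h[...,2]>90)).astype(np.uint8)
def blobs(m,a=8):
    n,l,s,c=cv2.connectedComponentsWithStats(m); return [(s[i,4],c[i].round(1),l==i) for i in range(1,n) if s[i,4]>=a]
def blue(d):
    h=hsv(d); return ((h[...,0]>100)&(h[...,0]<125)&(h[...,1]>150)&(h[...,2]>60)).astype(np.uint8)
E
python3 - <<'E'
from h import *
for n in('scene','side'):
    d=snap(n)
    print(n)
    for a,c,m in blobs(red(d)):
        print(' red',a,c,'onz.07',onz(d,*c,.07).round(4),'.047',onz(d,*c,.047).round(4),'depth',pt(d,*c).round(4))
    h=hsv(d); y=((h[...,0]>22)&(h[...,0]<34)&(h[...,1]>150)).astype(np.uint8)
    for a,c,m in blobs(y): print(' yel',a,c,onz(d,*c,.042).round(4),pt(d,*c).round(4))
    for a,c,m in blobs(blue(d),1000):
        v,u=np.nonzero(m); P=np.array([pt(d,x,y) for x,y in zip(u,v)]); k=abs(P[:,2]-.047)<.004
        hull=cv2.convexHull(np.c_[u,v].astype(np.float32))[:,0]
        Q=np.array([onz(d,x,y,.047)[:2] for x,y in hull]); 
        cc,r=cv2.minEnclosingCircle(Q.astype(np.float32)); print(' blue',a,c,np.round(cc,4),round(r,4),np.median(P[:,2]).round(4))
    # red-block top height points
    for a,c,m in blobs(red(d),30):
        v,u=np.nonzero(m); P=np.array([pt(d,x,y) for x,y in zip(u,v)]); print(' zrange',P[:,2].min().round(4),P[:,2].max().round(4)); k=P[:,2]>P[:,2].max()-.004; print('  top',P[k].mean(0).round(4),k.sum())
E
```

```text
scene
 red 149 [431.9 176.9] onz.07 [0.4857 0.3233 0.07  ] .047 [0.4663 0.3313 0.047 ] depth [0.4953 0.3193 0.0814]
 red 138 [453.9 247.4] onz.07 [0.6608 0.3414 0.07  ] .047 [0.6462 0.35   0.047 ] depth [0.6985 0.3194 0.1293]
 yel 38 [245.2 189.8] [ 0.513  -0.0739  0.042 ] [ 0.5121 -0.0741  0.0409]
 yel 542 [446.2 263.4] [0.6804 0.3311 0.042 ] [0.7112 0.313  0.094 ]
 yel 32 [433.7 287.7] [0.7343 0.2996 0.042 ] [0.7198 0.3081 0.0146]
 blue 3609 [27.5 62.3] [ 0.0948 -0.6902] 0.1638 0.0571
 blue 1648 [256.4 226.7] [ 0.6014 -0.042 ] 0.0825 0.0484
 zrange 0.0504 0.9189
  top [1.1999 0.0261 0.9189] 1
 zrange 0.1218 0.1339
  top [0.6979 0.3201 0.1313] 83
side
 red 12 [294.4 214.3] onz.07 [0.5338 0.0048 0.07  ] .047 [ 0.5374 -0.0172  0.047 ] depth [ 0.5375 -0.018   0.0461]
 red 193 [159.2 312.3] onz.07 [0.7212 0.2904 0.07  ] .047 [0.7305 0.2771 0.047 ] depth [0.6974 0.3241 0.1284]
 red 312 [286.6 357.8] onz.07 [0.4851 0.3282 0.07  ] .047 [0.4873 0.3161 0.047 ] depth [0.4844 0.3325 0.0781]
 yel 94 [307.8 205.1] [ 0.5145 -0.0561  0.042 ] [ 0.5147 -0.0574  0.0407]
 yel 708 [164.6 330.6] [0.7091 0.3078 0.042 ] [0.6887 0.3367 0.0961]
 yel 94 [172.9 357.8] [0.6761 0.354  0.042 ] [0.6828 0.3445 0.022 ]
 blue 1564 [267.1 208.5] [ 0.604  -0.0359] 0.0874 0.0468
 zrange 0.0001 0.1334
  top [0.6988 0.3221 0.1307] 99
 zrange -0.0008 0.0833
  top [0.485  0.3265 0.0809] 111
```

>>> drive_tool(
  plan=[
    [0.035,-0.0287,0,0,0,0,1],
    [0.035,-0.0287,0,0,0,0,1],
    [0.035,-0.0287,0,0,0,0,1],
    [0.035,-0.0287,0,0,0,0,1],
    [0.035,-0.0287,0,0,0,0,1],
    [0.035,-0.0287,0,0,0,0,1],
    [0.035,-0.0287,0,0,0,0,1],
    [0.035,-0.0287,0,0,0,0,1],
    [0.035,-0.0287,0,0,0,0,1],
    [0.035,-0.0287,0,0,0,0,1],
  ],
)

```text
t: 1.25
tcp_pos: [0.4357, -0.2167, 0.2455]
tool_rot: [0.989, 0.151, 0.0, 0.0]
force: [1.0, -0.5, -0.2]
finger_gap: 1.0
gripper_force: 0.0
```

>>> drive_tool(
  plan=[
    [0.035,-0.0287,0,0,0,0,1],
    [0.035,-0.0287,0,0,0,0,1],
    [0.035,-0.0287,0,0,0,0,1],
    [0.035,-0.0287,0,0,0,0,1],
    [0.035,-0.0287,0,0,0,0,1],
    [0,0,0,0,0,0,1],
    [0,0,0,0,0,0,1],
    [0,0,0,0,0,0,1],
  ],
)

```text
t: 2.05
tcp_pos: [0.5584, -0.0297, 0.2451]
tool_rot: [0.989, 0.151, -0.001, 0.0]
force: [-0.2, 0.1, 0.3]
finger_gap: 0.999
gripper_force: 0.0
```

```bash
python3 - <<'E'
from h import *
s=manip.sense(); print(s['tcp_pos'],s['tool_rot'],s['t'],s['force'])
d=snap('wrist'); save(d,'w1.png'); import pickle; pickle.dump(d,open('w1.pkl','wb'))
for n in('scene','side'):pass
E
```

```text
[ 0.5584389  -0.02967614  0.24509212] [ 9.88597718e-01  1.50579714e-01 -5.48829109e-04  2.72323853e-05] 2.05 [-0.19218015  0.07099373  0.28119448]
```

View pics/w1.png

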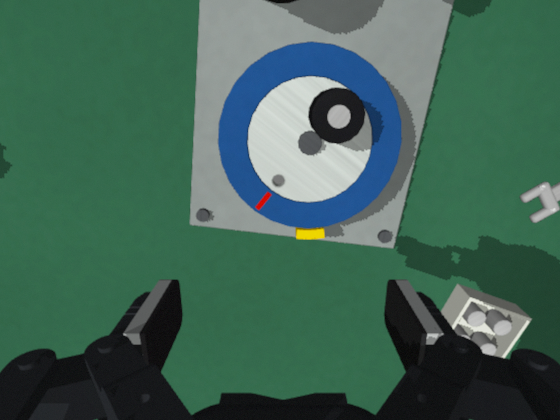

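The wrist view shows the bore at (278,181), the stripe at (264,201), the hub at (310,142) and the yellow mark at (310,234).

```bash
cat >> h.py <<'E'
def wheel(d):
    a,c,m=max((b for b in blobs(blue(d),300) if 50<b[1][0]<500),key=lambda b:b[0])
    h=cv2.convexHull(np.argwhere(m)[:,::-1].astype(np.int32))[:,0]
    Q=np.array([onz(d,x,y,.047)[:2] for x,y in h])
    A=np.c_[2*Q,np.ones(len(Q))]; s=np.linalg.lstsq(A,(Q**2).sum(1),rcond=None)[0]
    return s[:2], np.sqrt(s[2]+s[:2]@s[:2])
E
python3 - <<'E'
from h import *; import pickle
d=pickle.load(open('w1.pkl','rb'))
c,r=wheel(d); print('axis',c.round(4),r.round(4))
g=cv2.cvtColor(d['image'],cv2.COLOR_RGB2GRAY)[165:197,262:295]
h=hsv(d)[165:197,262:295]
m=((g<165)&(h[...,1]<60)).astype(np.uint8)
for a,cc,mm in blobs(m): 
    p=onz(d,cc[0]+262,cc[1]+165,.045)[:2]; v=p-c; print('bore',a,cc+[262,165],p.round(4),np.hypot(*v).round(4),np.degrees(np.arctan2(v[1],v[0])).round(2))
for a,cc,mm in blobs(red(d)):
    p=onz(d,*cc,.047)[:2]; v=p-c; print('stripe',a,p.round(4),np.hypot(*v).round(4),np.degrees(np.arctan2(v[1],v[0])).round(2))
H=hsv(d); y=((H[...,0]>22)&(H[...,0]<34)&(H[...,1]>150)).astype(np.uint8)
for a,cc,mm in blobs(y):
    p=onz(d,*cc,.042)[:2]; v=p-c; print('yel',a,p.round(4),np.hypot(*v).round(4),np.degrees(np.arctan2(v[1],v[0])).round(2))
for n in('scene','side'):
    e=snap(n);c2,r2=wheel(e); print(n,c2.round(4),r2.round(4))
E
```

```text
axis [ 0.6029 -0.0418] 0.0826
bore 128 [278.  180.4] [ 0.5599 -0.0251] 0.0461 158.75
stripe 94 [ 0.5374 -0.017 ] 0.0701 159.27
yel 315 [ 0.5165 -0.0713] 0.0913 -161.16
scene [ 0.6025 -0.0429] 0.0807
side [ 0.1163 -0.7282] 0.1547
```

>>> drive_tool(
  plan=[
    [0.01,-0.04,0,0,0,0,1],
    [0.01,-0.04,0,0,0,0,1],
    [0.01,-0.04,0,0,0,0,1],
    [0.01,-0.04,0,0,0,0,1],
    [0,-0.04,0,0,0,0,1],
    [0,-0.04,0,0,0,0,1],
    [0,-0.04,0,0,0,0,1],
    [0,-0.04,0,0,0,0,1],
    [0,0,0,0,0,0,1],
    [0,0,0,0,0,0,1],
  ],
)

```text
t: 3.2
tcp_pos: [0.5018, 0.288, 0.2454]
tool_rot: [0.989, 0.151, 0.0, 0.0]
force: [0.4, -0.4, -0.8]
finger_gap: 1.001
gripper_force: 0.0
```

```bash
python3 - <<'E'
from h import *
s=manip.sense(); print(s['tcp_pos'],s['tool_rot'],s['t'])
d=snap('wrist'); save(d,'w2.png'); import pickle; pickle.dump(d,open('w2.pkl','wb'))
E
```

```text
[0.50175545 0.28797425 0.24537445] [9.88501035e-01 1.51213767e-01 1.68216401e-05 3.15834748e-04] 3.2
```

View pics/w2.png

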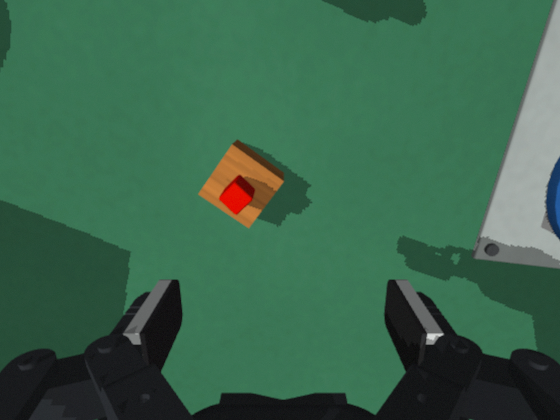

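The pin head is at (237,196) and the block is rotated by roughly 35° in the image.

```bash
cat >> h.py <<'E'
def tool(s=None):
    s=s or manip.sense(); M=R.from_quat(s['tool_rot']).as_matrix(); return np.array(s['tcp_pos']),M
def rect(d,m,z):
    h=cv2.convexHull(np.argwhere(m)[:,::-1].astype(np.int32))[:,0]
    Q=np.array([onz(d,x,y,z)[:2] for x,y in h])*1000
    (c,wh,a)=cv2.minAreaRect(Q.astype(np.float32)); return np.array(c)/1000,wh,a
E
python3 - <<'E'
from h import *; import pickle
d=pickle.load(open('w2.pkl','rb'))
m=red(d); bl=max(blobs(m),key=lambda b:b[0])[2]
V=hsv(d)[...,2]; print(np.histogram(V[bl],10), np.histogram(hsv(d)[...,1][bl],5))
print('all',rect(d,bl,.08))
t=cv2.threshold(V[bl].reshape(-1,1),0,255,cv2.THRESH_OTSU)[0]
top=bl&(V>t); print(t,top.sum(),'top',rect(d,top,.08))
lo=bl&(V<=t); print('lower',rect(d,lo,.08))
h=hsv(d); w=((h[...,0]>6)&(h[...,0]<20)&(h[...,1]>120)&(h[...,2]>90)).astype(np.uint8)
b=max(blobs(w),key=lambda b:b[0]); print('wood',b[0],rect(d,(b[2]|bl),.04))
p,M=tool(); print(M.round(3))
E
```

```text
(array([105,  14,   8,  10,  41,   9,  22,  21,  28, 487]), array([ 91. , 104.9, 118.8, 132.7, 146.6, 160.5, 174.4, 188.3, 202.2,
       216.1, 230. ])) (array([  4,  27,  41,  56, 617]), array([215., 223., 231., 239., 247., 255.]))
all (array([0.48894098, 0.32404639]), (22.992246627807617, 28.134235382080078), 61.727294921875)
167.0 562 top (array([0.48526276, 0.32525049]), (20.772029876708984, 20.53705406188965), 61.801673889160156)
lower (array([0.4949166 , 0.32327908]), (24.981201171875, 20.20060920715332), 82.30538177490234)
wood 2924 (array([0.48509503, 0.32482645]), (59.934181213378906, 60.21133041381836), 71.07327270507812)
[[ 0.955  0.298  0.   ]
 [ 0.298 -0.955 -0.001]
 [-0.     0.001 -1.   ]]
```

>>> drive_tool(
  plan=[
    [-0.0048,-0.0404,0,0,0,0,1],
    [0,0,0.015,0,0,7.6,1],
    [0,0,0.015,0,0,7.6,1],
    [0,0,0.015,0,0,7.6,1],
    [0,0,0.015,0,0,7.6,1],
    [0,0,0.015,0,0,7.6,1],
    [0,0,0.015,0,0,7.5,1],
    [0,0,0,0,0,0,1],
    [0,0,0,0,0,0,1],
    [0,0,0,0,0,0,1],
  ],
)

```text
t: 4.25
tcp_pos: [0.4864, 0.3248, 0.1562]
tool_rot: [0.97, -0.243, 0.001, -0.0]
force: [0.3, -0.4, 0.6]
finger_gap: 0.998
gripper_force: 0.0
```

```bash
cat > pinlook.py <<'E'
from h import *
s=manip.sense(); p,M=tool(s); print(p.round(4),np.degrees(np.arctan2(M[1,0],M[0,0])).round(2),s['q'][5],s['t'])
d=snap('wrist'); save(d,'w3.png')
bl=max(blobs(red(d)),key=lambda b:b[0])[2]; V=hsv(d)[...,2]
t=cv2.threshold(V[bl].reshape(-1,1),0,255,cv2.THRESH_OTSU)[0]; top=bl&(V>t)
c,wh,a=rect(d,top,.08); print('all',rect(d,bl,.08)); print('top',t,top.sum(),c,wh,a); print('delta tool',(M.T@np.append(c-p[:2],0)).round(4))
E
python3 pinlook.py
```

```text
[0.4864 0.3248 0.1562] -28.13 2.459734693111204 4.25
all (array([0.48918896, 0.32250058]), (20.842628479003906, 29.805391311645508), 60.97359085083008)
top 162.0 1046 [0.48537939 0.32484885] (20.687591552734375, 20.62694549560547) 61.84806823730469
delta tool [-0.0009  0.0005 -0.    ]
```

>>> drive_tool(
  plan=[
    [-0.0009,0.0005,0.03,0,0,0,1],
    [0,0,0.03,0,0,0,1],
    [0,0,0.02,0,0,0,1],
    [0,0,0.014,0,0,0,1],
    [0,0,0,0,0,0,1],
    [0,0,0,0,0,0,-1],
    [0,0,0,0,0,0,-1],
    [0,0,0,0,0,0,-1],
    [0,0,0,0,0,0,-1],
    [0,0,0,0,0,0,-1],
  ],
  newtons=50,
)

```text
t: 5.3
tcp_pos: [0.4846, 0.3256, 0.0622]
tool_rot: [0.97, -0.243, 0.001, -0.0]
force: [-0.6, 0.1, 4.8]
finger_gap: 0.246
gripper_force: 49.5
```

>>> drive_tool(
  plan=[
    [0,0,0,0,0,0,-1],
    [0,0,0,0,0,0,-1],
    [0,0,0,0,0,0,-1],
  ],
)

```text
t: 5.6
tcp_pos: [0.4846, 0.3256, 0.0622]
tool_rot: [0.97, -0.243, 0.001, -0.0]
force: [-0.5, -1.2, 6.5]
finger_gap: 0.248
gripper_force: 49.7
```

>>> drive_tool(
  plan=[
    [0,0,-0.005,0,0,0,-1],
    [0,0,-0.01,0,0,0,-1],
    [0,0,-0.015,0,0,0,-1],
    [0,0,-0.02,0,0,0,-1],
    [0,0,-0.025,0,0,0,-1],
    [0,0,0,0,0,0,-1],
    [0,0,0,0,0,0,-1],
  ],
)

```text
t: 6.3
tcp_pos: [0.4842, 0.3254, 0.1368]
tool_rot: [0.97, -0.243, 0.0, -0.0]
force: [-1.2, 0.3, -1.0]
finger_gap: 0.256
gripper_force: 49.3
```

```bash
python3 - <<'E'
from h import *
s=manip.sense(); p,M=tool(s); print(p.round(4),np.degrees(np.arctan2(M[1,0],M[0,0])),s['force'],s['gripper_force'])
print(M.round(4)); w=np.array([.5599,-.0251])-p[:2]; print((M.T@np.append(w,0)).round(4), np.linalg.norm(w))
d=snap('side'); save(d,'s2.png')
for a,c,m in blobs(red(d),30): print(a,c,pt(d,*c).round(4))
E
```

```text
[0.4842 0.3254 0.1368] -28.144973693207362 [-1.15162931  0.32923214 -1.00773859] 49.258190989494324
[[ 8.818e-01 -4.717e-01  7.000e-04]
 [-4.717e-01 -8.818e-01  3.000e-04]
 [ 5.000e-04 -6.000e-04 -1.000e+00]]
[ 0.2321  0.2734 -0.    ] 0.3585941250412912
162 [159.3 312.7] [0.6968 0.325  0.1288]
133 [292.9 335.2] [0.4756 0.3322 0.1503]
```

>>> drive_tool(
  plan=[
    [0.024,0.0342,0,0,0,0,-1],
    [0.024,0.0342,0,0,0,0,-1],
    [0.024,0.0342,0,0,0,0,-1],
    [0.024,0.0342,0,0,0,0,-1],
    [0.024,0.0342,0,0,0,0,-1],
    [0.024,0.0342,0,0,0,0,-1],
    [0.024,0.0342,0,0,0,0,-1],
    [0.024,0.0342,0,0,0,0,-1],
    [0,0,0,0,0,0,-1],
    [0,0,0,0,0,0,-1],
  ],
)

```text
t: 7.35
tcp_pos: [0.5236, -0.0072, 0.1352]
tool_rot: [0.97, -0.245, -0.001, -0.0]
force: [-0.5, -0.1, -0.7]
finger_gap: 0.253
gripper_force: 49.5
```

```bash
python3 - <<'E'
from h import *; import pickle
s=manip.sense(); p,M=tool(s); print(p.round(4),s['t'])
d=snap('wrist'); save(d,'w4.png'); pickle.dump((d,p,M),open('w4.pkl','wb'))
E
```

```text
[ 0.5236 -0.0072  0.1352] 7.35
```

View pics/w4.png

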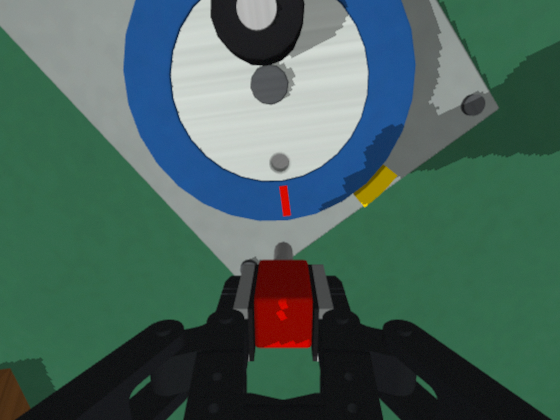

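Pin tip shows at (283,246), bore at (279,163), with the pin upright between the pads.

```bash
python3 - <<'E'
from h import *; import pickle
d,p,M=pickle.load(open('w4.pkl','rb'))
g=cv2.cvtColor(d['image'],cv2.COLOR_RGB2GRAY); sat=hsv(d)[...,1]
m=np.zeros_like(g); m[148:178,264:296]=((g<185)&(sat<60))[148:178,264:296]
for a,c,mm in blobs(m,30): b=onz(d,*c,.045); print('bore',a,c,b.round(4))
print('zmap tip',d['z_map'][240:262:3,283])
m=np.zeros_like(g); m[236:262,266:302]=(sat<50)[236:262,266:302]
for v in range(238,264,2): print(v,''.join('#' if sat[v,u]<60 else '.' for u in range(264,304)), g[v,283])
a,c,mm=max(blobs(blue(d),300),key=lambda b:b[0])
# tip predicted
for off in (0,.001):
  tip=p+M@np.array([off,0,.052]); print('pred tip px',proj(d,tip), 'front edge', proj(d,tip+M@np.array([.0035,0,0])))
E
```

```text
bore 363 [279.2 162.6] [ 0.56   -0.0253  0.045 ]
zmap tip [0.2769116  0.19014801 0.18619712 0.18269347 0.1789754  0.17556885
 0.16389133 0.15602122]
238 ######################################## 151
240 ######################################## 149
242 ######################################## 81
244 ######################################## 69
246 ######################################## 69
248 ######################################## 70
250 ######################################.. 69
252 ###################################..... 70
254 ################################........ 70
256 #############################........... 68
258 #############################........... 72
260 ........................................ 41
262 ........................................ 32
pred tip px (np.float64(281.47432928093156), np.float64(248.39900234848344)) front edge (np.float64(281.4610649622358), np.float64(242.56989317241246))
pred tip px (np.float64(281.470554638238), np.float64(246.7402059288468)) front edge (np.float64(281.4572477103923), np.float64(240.89237182677965))
```

```bash
python3 - <<'E'
from h import *; import pickle
d,p,M=pickle.load(open('w4.pkl','rb'))
z=d['z_map']
for v in (238,240,241,242,243,244,246,248,251,254,257):
  u=[x for x in range(262,304) if 0<z[v,x]<.215]; print(v,(min(u),max(u),np.mean(u)) if u else None)
T=lambda off:proj(d,p+M@np.array([off[0],off[1],.050-.005]))
print('shank left/right pred at 7mm up', proj(d,p+M@np.array([0.003,-.005,.045])),proj(d,p+M@np.array([.003,.005,.045])))
pb=np.array([.56,-.0253])
for o in ([.0005,0],[.0007,.0006]): print(o,(M.T@np.append(pb-p[:2],0))[:2]-o)
print(M[:,2], p)
# head top check
bl=max(blobs(red(d)),key=lambda b:b[0])[2]; u=[x for x in range(200,360) if bl[300,x]]; print(min(u),max(u),proj(d,p+M@np.array([0,0,-.019])))
E
```

```text
238 None
240 None
241 (282, 283, np.float64(282.5))
242 (278, 287, np.float64(282.5))
243 (277, 288, np.float64(282.09090909090907))
244 (276, 289, np.float64(282.5))
246 (275, 290, np.float64(282.5))
248 (274, 291, np.float64(282.5))
251 (274, 291, np.float64(282.5))
254 (274, 291, np.float64(282.5))
257 (273, 292, np.float64(282.5))
shank left/right pred at 7mm up (np.float64(272.0266307180576), np.float64(248.65065634670532)) (np.float64(290.80914449959846), np.float64(248.63319127948472))
[0.0005, 0] [ 0.04012309 -0.00136355]
[0.0007, 0.0006] [ 0.03992309 -0.00196355]
[-2.82054159e-03  9.76969612e-04 -9.99995545e-01] [ 0.52359199 -0.00722886  0.13516165]
255 311 (np.float64(280.81172392888726), np.float64(328.7031873149976))
```

>>> drive_tool(
  plan=[
    [0.02,-0.001,0,0,0,0,-1],
    [0.02,-0.001,0,0,0,0,-1],
    [0,0,0.015,0,0,0,-1],
    [0,0,0.01,0,0,0,-1],
    [0,0,0.005,0,0,0,-1],
    [0,0,0,0,0,0,-1],
    [0,0,0,0,0,0,-1],
    [0,0,0,0,0,0,-1],
  ],
)

```text
t: 8.2
tcp_pos: [0.5608, -0.0233, 0.1068]
tool_rot: [0.97, -0.243, 0.0, -0.0]
force: [-0.4, -0.4, -1.3]
finger_gap: 0.251
gripper_force: 49.4
```

```bash
python3 - <<'E'
from h import *
s=manip.sense(); p,M=tool(s); print(p.round(4),M.round(4),s['force'])
tip=p+M@np.array([.0007,.00055,.0522]); print('tip',tip.round(4),'err tool',(M.T@(np.array([.56,-.0253,tip[2]])-tip)).round(4))
for n in('scene','side'):
    d=snap(n); save(d,n+'5.png')
a,b=[cv2.imread(f'pics/{n}5.png') for n in('scene','side')]
o=np.hstack([cv2.resize(a[150:260,190:320],None,fx=3,fy=3,interpolation=2),cv2.resize(b[130:240,200:330],None,fx=3,fy=3,interpolation=2)]); cv2.imwrite('pics/c5.png',o)
E
```

```text
[ 0.5608 -0.0233  0.1068] [[ 8.819e-01 -4.715e-01  7.000e-04]
 [-4.715e-01 -8.819e-01 -1.000e-04]
 [ 6.000e-04 -2.000e-04 -1.000e+00]] [-0.36472835 -0.43136567 -1.26493137]
tip [ 0.5612 -0.0241  0.0546] err tool [-0.0005  0.0016 -0.    ]
```

View pics/c5.png

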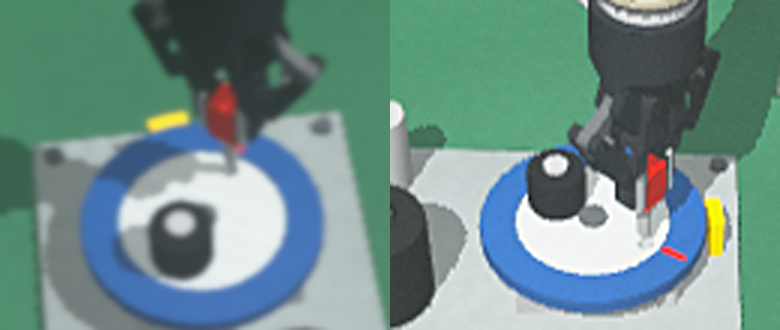

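Pin tip hovers just above the bore in both views; a 1.6 mm correction is due before inserting.

>>> drive_tool(
  plan=[
    [-0.0005,0.0015,0,0,0,0,-1],
    [0,0,0.003,0,0,0,-1],
    [0,0,0.003,0,0,0,-1],
    [0,0,0.003,0,0,0,-1],
    [0,0,0.003,0,0,0,-1],
    [0,0,0.002,0,0,0,-1],
    [0,0,0,0,0,0,-1],
    [0,0,0,0,0,0,-1],
  ],
)

```text
t: 9.1
tcp_pos: [0.5595, -0.0246, 0.0922]
tool_rot: [0.97, -0.243, -0.0, 0.0]
force: [0.2, 0.2, -0.8]
finger_gap: 0.249
gripper_force: 49.4
```

>>> drive_tool(
  plan=[
    [0,0,0.002,0,0,0,-1],
    [0,0,0.002,0,0,0,-1],
    [0,0,0.002,0,0,0,-1],
    [0,0,0.001,0,0,0,-1],
    [0,0,0,0,0,0,-1],
    [0,0,0,0,0,0,-1],
  ],
)

```text
t: 9.7
tcp_pos: [0.5595, -0.0246, 0.0853]
tool_rot: [0.97, -0.243, -0.0, 0.0]
force: [-0.9, 0.8, -1.6]
finger_gap: 0.249
gripper_force: 49.4
```

>>> drive_tool(
  plan=[
    [0,0,0.001,0,0,0,-1],
    [0,0,0.001,0,0,0,-1],
    [0,0,0.0005,0,0,0,-1],
    [0,0,0,0,0,0,-1],
    [0,0,0,0,0,0,-1],
  ],
)

```text
t: 10.2
tcp_pos: [0.5595, -0.0246, 0.0828]
tool_rot: [0.97, -0.243, -0.0, -0.0]
force: [-0.2, 0.1, -0.4]
finger_gap: 0.252
gripper_force: 49.4
```

>>> drive_tool(
  plan=[
    [0,0,0.0005,0,0,0,-1],
    [0,0,0.0005,0,0,0,-1],
    [0,0,0,0,0,0,-1],
    [0,0,0,0,0,0,-1],
  ],
)

```text
t: 10.6
tcp_pos: [0.5596, -0.0246, 0.0821]
tool_rot: [0.97, -0.243, 0.0, -0.0]
force: [-0.6, 0.9, 2.8]
finger_gap: 0.25
gripper_force: 50.0
```

```bash
cat > arc.py <<'E'
from h import *
import sys
a0,a1,st=map(float,sys.argv[1:4]); p,M=tool(); C=np.array([.6029,-.0418]); A=np.radians(158.9)
P=lambda a:C+.046*np.array([np.cos(A+a),np.sin(A+a)])
def ang(q): v=q-C; return np.arctan2(v[1],v[0])%(2*np.pi)-A, np.hypot(*v)
s=manip.sense(); pin=(p+M@np.array([.0007,.00055,.052]))
print('pin',pin.round(4),'ang,rad',np.round(ang(pin[:2]),4),'F',s['force'].round(1))
a=a0
while a<a1-1e-6:
    n=min(a+st,a1); print(round(n,3),(M.T@np.append(P(n)-P(a),0))[:2].round(5).tolist()); a=n
E
python3 arc.py 0 0.55 0.05; python3 arc.py 0.55 0.85 0.05
```

```text
pin [ 0.56   -0.0254  0.0301] ang,rad [0.004  0.0459] F [-0.6  0.9  2.8]
0.05 [0.00034, 0.00227]
0.1 [0.00045, 0.00225]
0.15 [0.00056, 0.00223]
0.2 [0.00068, 0.0022]
0.25 [0.00078, 0.00216]
0.3 [0.00089, 0.00212]
0.35 [0.001, 0.00207]
0.4 [0.0011, 0.00202]
0.45 [0.0012, 0.00196]
0.5 [0.00129, 0.0019]
0.55 [0.00139, 0.00183]
pin [ 0.56   -0.0254  0.0301] ang,rad [0.004  0.0459] F [-0.6  0.9  2.8]
0.6 [0.00148, 0.00176]
0.65 [0.00156, 0.00169]
0.7 [0.00165, 0.00161]
0.75 [0.00172, 0.00152]
0.8 [0.0018, 0.00143]
0.85 [0.00187, 0.00134]
```

>>> drive_tool(
  plan=[
    [0.0001,0.0008,0,0,0,0,-1],
    [0.0003,0.0023,0,0,0,0,-1],
    [0.0005,0.0022,0,0,0,0,-1],
    [0.0006,0.0022,0,0,0,0,-1],
    [0.0007,0.0022,0,0,0,0,-1],
    [0,0,0,0,0,0,-1],
    [0,0,0,0,0,0,-1],
  ],
)

```text
t: 11.3
tcp_pos: [0.5576, -0.0335, 0.0821]
tool_rot: [0.97, -0.244, 0.001, -0.001]
force: [0.5, 4.7, 4.1]
finger_gap: 0.245
gripper_force: 50.2
```

```bash
python3 arc.py 0 0 1
```

```text
pin [ 0.558  -0.0343  0.0301] ang,rad [0.2019 0.0455] F [0.5 4.7 4.1]
```

>>> drive_tool(
  plan=[
    [0.0008,0.0022,0,0,0,0,-1],
    [0.0009,0.0021,0,0,0,0,-1],
    [0.001,0.0021,0,0,0,0,-1],
    [0.0011,0.002,0,0,0,0,-1],
    [0.0012,0.002,0,0,0,0,-1],
    [0.0013,0.0019,0,0,0,0,-1],
    [0,0,0,0,0,0,-1],
    [0,0,0,0,0,0,-1],
  ],
)

```text
t: 12.1
tcp_pos: [0.5571, -0.0468, 0.0821]
tool_rot: [0.97, -0.244, 0.0, -0.001]
force: [1.5, 7.4, 4.8]
finger_gap: 0.247
gripper_force: 50.2
```

```bash
python3 arc.py 0 0 1
```

```text
pin [ 0.5575 -0.0475  0.0301] ang,rad [0.4925 0.0458] F [1.5 7.4 4.8]
```

>>> drive_tool(
  plan=[
    [0.0005,0.0008,0,0,0,0,-1],
    [0.0005,0.0008,0,0,0,0,-1],
    [0.0006,0.0007,0,0,0,0,-1],
    [0,0,0,0,0,0,-1],
  ],
)

```text
t: 12.5
tcp_pos: [0.5573, -0.0492, 0.082]
tool_rot: [0.97, -0.244, 0.0, -0.001]
force: [1.7, 7.4, 3.1]
finger_gap: 0.251
gripper_force: 50.1
```

>>> drive_tool(
  plan=[
    [0.0003,0.0004,0,0,0,0,-1],
    [0.0003,0.0004,0,0,0,0,-1],
    [0.0003,0.0003,0,0,0,0,-1],
    [0,0,0,0,0,0,-1],
  ],
)

```text
t: 12.9
tcp_pos: [0.5575, -0.0506, 0.0818]
tool_rot: [0.97, -0.244, -0.0, -0.001]
force: [1.3, 8.4, 2.1]
finger_gap: 0.251
gripper_force: 50.0
```

```bash
python3 arc.py 0 0 1
```

```text
pin [ 0.5578 -0.0513  0.0298] ang,rad [0.5758 0.046 ] F [1.3 8.4 2.1]
```

>>> drive_tool(
  plan=[
    [0.0003,0.0003,0.0003,0,0,0,-1],
    [0.0003,0.0003,0,0,0,0,-1],
    [0,0,0,0,0,0,-1],
  ],
)

```text
t: 13.2
tcp_pos: [0.5576, -0.0515, 0.0814]
tool_rot: [0.97, -0.244, -0.0, -0.001]
force: [1.5, 6.5, 1.6]
finger_gap: 0.253
gripper_force: 50.0
```

>>> drive_tool(
  plan=[
    [0.0003,0.0003,0,0,0,0,-1],
    [0.0003,0.0003,0,0,0,0,-1],
    [0,0,0,0,0,0,-1],
  ],
)

```text
t: 13.5
tcp_pos: [0.5578, -0.0522, 0.0813]
tool_rot: [0.97, -0.244, -0.0, -0.001]
force: [2.4, 8.3, 2.1]
finger_gap: 0.251
gripper_force: 50.0
```

>>> drive_tool(
  plan=[
    [0,0,0.0005,0,0,0,-1],
    [0,0,0,0,0,0,-1],
    [0,0,0,0,0,0,-1],
  ],
)

```text
t: 13.8
tcp_pos: [0.5577, -0.0522, 0.0807]
tool_rot: [0.97, -0.244, -0.0, -0.001]
force: [1.5, 7.2, 0.7]
finger_gap: 0.249
gripper_force: 49.9
```

```bash
python3 arc.py 0 0 1; python3 -c "
from h import *
print(tool()[1].round(4))"
```

```text
pin [ 0.558  -0.0529  0.0287] ang,rad [0.6106 0.0462] F [1.5 7.2 0.7]
[[ 0.8811 -0.4729 -0.    ]
 [-0.4729 -0.8811  0.0027]
 [-0.0013 -0.0024 -1.    ]]
```

>>> drive_tool(
  plan=[
    [0,0,0.0007,0,0,0,-1],
    [0,0,0.0007,0,0,0,-1],
    [0,0,0,0,0,0,-1],
    [0,0,0,0,0,0,-1],
  ],
)

```text
t: 14.2
tcp_pos: [0.5577, -0.0523, 0.0793]
tool_rot: [0.97, -0.244, -0.0, -0.001]
force: [1.9, 7.0, 0.7]
finger_gap: 0.246
gripper_force: 49.9
```

>>> drive_tool(
  plan=[
    [0,0,0.0007,0,0,0,-1],
    [0,0,0.0007,0,0,0,-1],
    [0,0,0,0,0,0,-1],
    [0,0,0,0,0,0,-1],
  ],
)

```text
t: 14.6
tcp_pos: [0.5578, -0.0524, 0.0779]
tool_rot: [0.97, -0.244, -0.0, -0.001]
force: [1.8, 6.9, 1.2]
finger_gap: 0.251
gripper_force: 49.9
```

>>> drive_tool(
  plan=[
    [0,0,0.001,0,0,0,-1],
    [0,0,0.001,0,0,0,-1],
    [0,0,0.001,0,0,0,-1],
    [0,0,0,0,0,0,-1],
    [0,0,0,0,0,0,-1],
  ],
)

```text
t: 15.1
tcp_pos: [0.5578, -0.0525, 0.0749]
tool_rot: [0.97, -0.244, -0.0, -0.001]
force: [2.1, 6.9, -0.5]
finger_gap: 0.246
gripper_force: 49.8
```

>>> drive_tool(
  plan=[
    [0,0,0.0015,0,0,0,-1],
    [0,0,0.0015,0,0,0,-1],
    [0,0,0.0015,0,0,0,-1],
    [0,0,0.0015,0,0,0,-1],
    [0,0,0,0,0,0,-1],
    [0,0,0,0,0,0,-1],
  ],
)

```text
t: 15.7
tcp_pos: [0.5578, -0.0525, 0.0688]
tool_rot: [0.97, -0.244, -0.0, -0.001]
force: [1.8, 6.4, 0.4]
finger_gap: 0.249
gripper_force: 49.8
```

>>> drive_tool(
  plan=[
    [0,0,0.0005,0,0,0,-1],
    [0,0,0.0005,0,0,0,-1],
    [0,0,0,0,0,0,-1],
  ],
)

```text
t: 16.0
tcp_pos: [0.5578, -0.0525, 0.068]
tool_rot: [0.97, -0.244, -0.0, -0.001]
force: [2.2, 7.1, 2.7]
finger_gap: 0.252
gripper_force: 49.9
```

>>> drive_tool(
  plan=[
    [0,0,0.0005,0,0,0,-1],
    [0,0,0,0,0,0,-1],
    [0,0,0,0,0,0,-1],
  ],
)

```text
t: 16.3
tcp_pos: [0.5578, -0.0525, 0.0675]
tool_rot: [0.97, -0.244, -0.0, -0.001]
force: [3.2, 6.6, 0.3]
finger_gap: 0.249
gripper_force: 49.9
```

>>> drive_tool(
  plan=[
    [0,0,0.0003,0,0,0,-1],
    [0,0,0.0003,0,0,0,-1],
    [0,0,0,0,0,0,-1],
    [0,0,0,0,0,0,-1],
  ],
)

```text
t: 16.7
tcp_pos: [0.5578, -0.0525, 0.0672]
tool_rot: [0.97, -0.244, -0.0, -0.001]
force: [1.6, 7.1, 3.8]
finger_gap: 0.25
gripper_force: 50.2
```

>>> drive_tool(
  plan=[
    [-0.0002,-0.0002,0,0,0,0,-1],
    [-0.0002,-0.0002,0,0,0,0,-1],
    [0,0,0,0,0,0,-1],
    [0,0,0,0,0,0,-1],
  ],
)

```text
t: 17.1
tcp_pos: [0.5578, -0.0524, 0.0672]
tool_rot: [0.97, -0.243, 0.0, -0.001]
force: [1.1, 5.6, 2.5]
finger_gap: 0.252
gripper_force: 50.1
```

>>> drive_tool(
  plan=[
    [-0.0002,-0.0002,0,0,0,0,-1],
    [-0.0002,-0.0002,0,0,0,0,-1],
    [0,0,0,0,0,0,-1],
    [0,0,0,0,0,0,-1],
  ],
)

```text
t: 17.5
tcp_pos: [0.5578, -0.0524, 0.0672]
tool_rot: [0.97, -0.243, 0.0, -0.0]
force: [1.5, 5.0, 2.0]
finger_gap: 0.247
gripper_force: 50.1
```

>>> drive_tool(
  plan=[
    [-0.0003,-0.0003,0,0,0,0,-1],
    [-0.0003,-0.0003,0,0,0,0,-1],
    [0,0,0,0,0,0,-1],
    [0,0,0,0,0,0,-1],
  ],
)

```text
t: 17.9
tcp_pos: [0.5577, -0.0522, 0.0672]
tool_rot: [0.97, -0.243, 0.001, 0.0]
force: [2.4, 3.8, 2.4]
finger_gap: 0.25
gripper_force: 49.9
```

>>> drive_tool(
  plan=[
    [-0.0003,-0.0003,0,0,0,0,-1],
    [-0.0003,-0.0003,0,0,0,0,-1],
    [0,0,0,0,0,0,-1],
    [0,0,0,0,0,0,-1],
  ],
)

```text
t: 18.3
tcp_pos: [0.5576, -0.052, 0.0672]
tool_rot: [0.97, -0.243, 0.001, 0.0]
force: [2.9, -1.9, 0.6]
finger_gap: 0.255
gripper_force: 49.7
```

```bash
python3 arc.py 0 0 1
```

```text
pin [ 0.5581 -0.0529  0.0152] ang,rad [0.6106 0.0462] F [ 2.9 -1.9  0.6]
```

>>> drive_tool(
  plan=[
    [0.0003,0,0,0,0,0,-1],
    [0,0,0,0,0,0,-1],
    [0,0,0,0,0,0,-0.3],
    [0,0,0,0,0,0,0],
    [0,0,0,0,0,0,0.1],
    [0,0,0,0,0,0,0.1],
    [0,0,0,0,0,0,0.1],
    [0,0,0,0,0,0,0.1],
  ],
  newtons=20,
)

```text
t: 19.1
tcp_pos: [0.5569, -0.0511, 0.0671]
tool_rot: [0.97, -0.243, -0.0, -0.0]
force: [0.9, 0.0, 0.1]
finger_gap: 0.547
gripper_force: 0.0
```

>>> drive_tool(
  plan=[
    [0,0,-0.01,0,0,0,0.1],
    [0,0,-0.02,0,0,0,0.1],
    [0,0,-0.03,0,0,0,0.1],
    [0,0,-0.03,0,0,0,0.1],
    [0,0,-0.03,0,0,0,0.1],
    [0,0,0,0,0,0,0.1],
    [0,0,0,0,0,0,0.1],
  ],
)

```text
t: 19.8
tcp_pos: [0.5574, -0.0513, 0.1883]
tool_rot: [0.97, -0.243, 0.001, 0.0]
force: [-0.6, -0.4, 0.3]
finger_gap: 0.55
gripper_force: 0.0
```

```bash
python3 - <<'E'
from h import *
d=snap('wrist'); save(d,'w6.png')
c,r=wheel(d); print('axis',c,r)
for a,cc,m in blobs(red(d)):
    z=.085 if a>150 else .047; 
    if z>.08:
        V=hsv(d)[...,2]; t=cv2.threshold(V[m].reshape(-1,1),0,255,cv2.THRESH_OTSU)[0]; print('head',rect(d,m&(V>t),z), 'depth z', np.median([pt(d,x,y)[2] for y,x in np.argwhere(m&(V>t))]))
    else: p=onz(d,*cc,z)[:2]-c; print('stripe',a,np.hypot(*p),(np.arctan2(p[1],p[0])%6.2832)-np.radians(159.1))
E
```

```text
axis [ 0.60294614 -0.04235848] 0.08257460895336538
head (array([ 0.5548313 , -0.05537908]), (30.080690383911133, 21.11682891845703), 60.99949264526367) depth z 0.0845682124148059
```

View pics/w6.png

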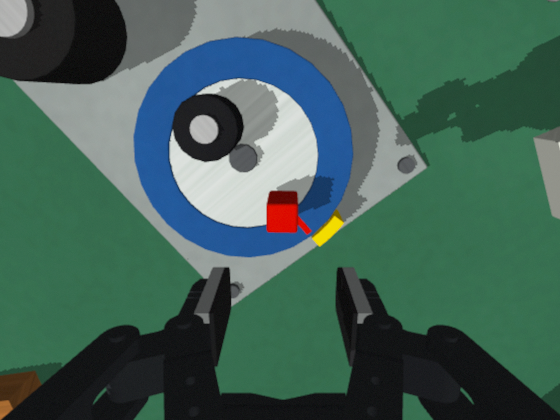

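The pin is home with its head top at about 0.085 m (pixel 283,213), the wheel is held with the stripe near the yellow mark, and the gripper is clear.

```bash
python3 -c "
from h import *
print(manip.sign_off())"
```

```text
the job is handed in; nothing more can be done
None
```

The tension wheel is cocked at about 0.6 rad and locked by the pin, which is fully home (head top about 85 mm up). Fz stayed around 5 N or less in every reading, the gripper is clear, the tray, bottle and spanner weren't touched, and the job was handed in at about 20 s.

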